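# Make up two board kits

### The job

Make up the two kits of parts from the stock standing on the mat: the tall capacitor, the ring choke and the finned heat sink go into the tray with three pockets, the squat capacitor and the transformer into the tray with two. Put one part in each pocket, standing upright on the pocket floor just as it stands now, set down rather than dropped. Leave the reel, the mouse and the dispenser bottle where they are.

Things in the scene. Friction and masses are not known exactly. Their poses are not given: they have to be found in the camera images.
- tall_cap_mid (a point): Tall capacitor: upright dark cylinder, diameter 35 mm, height 70 mm, bare aluminium top with a cross, pale stripe down one side. Point: its centre, 35 mm above its underside; z up along its axis.
- squat_cap_mid (a point): Squat capacitor: upright dark cylinder, diameter 50 mm, height 40 mm, bare aluminium top with a cross, pale stripe down one side. Point: its centre, 20 mm above its underside; z up along its axis.
- choke_mid (a point): Ring choke: a dark ring core wound with copper wire, lying with its hole upwards, outside diameter 54 mm, on a 44 mm square black foot; overall height 30 mm (foot 7 mm, ring above it). Taken by its outside. Point: its centre, 15 mm above its underside; z up.
- heat_sink_mid (a point): Heat sink: bare aluminium, eight upright fins on a 7 mm base plate, 54 mm (x, along the fins) by 46 mm (y, across them), height 38 mm, firm to grip either way. Point: its centre, 19 mm above its underside; z up.
- transformer_mid (a point): Transformer: dark grey ferrite core, 52 mm (x) by 20 mm (y), top 44 mm above its underside, around a yellow taped winding, 34 mm (x) by 42 mm (y), from 9 to 33 mm up, on a black foot of 52 by 44 mm and 8 mm height. Point: its centre, 22 mm above its underside; z up.
- tray_three: Black kit tray (dark grey walls) with three pockets, 181 (its x) by 288 mm, fixed. Origin: centre of its underside, z up. Row of three pockets on its -x side (nearer the robot), each 110 (x) by 92 mm (y) inside, centres at x = -32.5, y = -95, 0 and +95 mm. Pocket floor 3 mm, wall tops 15 mm above the origin; walls 3 mm thick. Its +x bay holds a long green circuit board: no place for parts. Turned by up to 0.2 rad.
- tray_two: Black kit tray (dark grey walls) with two pockets, 181 (its x) by 193 mm, fixed. Origin: centre of its underside, z up. Row of two pockets on its -x side (nearer the robot), each 110 (x) by 92 mm (y) inside, centres at x = -32.5, y = -47.5 and +47.5 mm. Pocket floor 3 mm, wall tops 15 mm above the origin; walls 3 mm thick. Its +x bay holds a short green circuit board: no place for parts. Turned by up to 0.2 rad.
- reel: Bystander: white component reel lying flat, diameter 178 mm, 12 mm thick. Origin: centre of its underside.
- mouse: Bystander: black computer mouse, 104 by 62 mm, 34 mm high. Origin: centre of its underside.
- dispenser: Bystander: white dispenser bottle with a steel dish on top, diameter 74 mm, height 112 mm. Origin: centre of its underside.
There are look-alikes about, which are no part of the job. What is shaped like the part that bears heat_sink_mid but turquoise is not meant. What is shaped like the part that bears squat_cap_mid but turquoise is not meant.

How it is judged:
By the outcome, as a careful person would: the job done as asked, in the order asked, and still so for the second after the job is handed in, with the robot touching nothing.
It also fails if it takes over 109 s, if anything falls off the work surface, if the arm or the gripper's body presses on something with over 40 N, if the wrist force passes 120 N, or if a joint passes its speed limit or range.

### The arm

A 6-joint arm with a two-finger parallel gripper is mounted at the origin on the work surface. World frame = base frame: x ahead of the robot, y to its left, z up, the work surface at z = 0. Lengths are in m, angles in rad, forces in N, time in s.
With the tool pointing down it reaches from about 0.225 to 0.875 m from the base axis. Payload 3.4 kg.
Tool frame: the origin (TCP) lies on the centre line of the jaws, within the pads' length; the fingertips stand 17 mm ahead of it and the grasp point (between the pads) lies 2 mm behind it (nose_length is the distance from the TCP to the fingertips, in m); z points along the fingers, y is the line along which they close (so a half turn about z gives the same grasp; the last joint's range is limited). The gripper opens to 85 mm and grips with 20 to 120 N. Pads are 22 mm wide; open, the fingers measure 114 mm over their backs; the gripper's body (76 mm by 85 mm) begins 54 mm behind the grasp point. The pads swing forward as they close: fully open they stand 13 mm farther back than shut.
Start: joints at [-1.335, 0.276, 1.505, -0, 1.361, -0.121], TCP at [0.201, -0.539, 0.248] pointing down, gripper open.
Joint ranges: [-2.89, 2.89], [-0.75, 2.08], [0.22, 2.7], [-1.18, 4.32], [0.11, 2.71], [-2.7, 2.7]. Speed limits (rad/s): [2.57, 2.57, 3.14, 3.14, 3.14, 3.14].

### API

Orientations are given as a unit quaternion [w, x, y, z].
In Python, from rig import get_state, get_image, sign_off, find_in, place_of, nose_length gives the robot as it stands.
- The arm moves only by the tool apply_moves, never from a script. Its argument "deltas" is one flat list of numbers, 5 for each row, row after row: the finger opening in mm, from 0 to 85.4, then the shift along the tool's x, y, z in mm, then the turn about the tool's z in degrees. A call has 1 to 12 rows; each row is the pose to reach, as a shift and turn from the pose commanded when the call began, along the tool's axes at that moment; what a row does not reach only later rows make up. A row lasts 1/12 s, in which the tool goes at most 41.7 mm and 7.16 degrees, less where a joint would pass 70% of its speed; a pose out of reach is approached as far as the arm can. A call with a gripper value outside its range is refused whole. The fingers move at their own pace and stop on an object; "squeeze" is the grip in N (left out, the last holds). Time passes only in rows, so rows that repeat a pose let the fingers close. It gives the time, the measured TCP pose, the force, the opening and the grip force at its end, in the units of the state.
- get_state(): the state, without advancing time (a new reading comes with each control period).
- get_image(name): name is "scene" or "side" or "wrist"; returns a dict with "frame" (384x512x3 uint8, red, green, blue), "K" (3x3 intrinsics, pixels), "position" and "orientation" of the camera in the world. Camera axes: x right, y down, z forward; pixel columns grow to the right and rows downward; lengths in m; the calibration is good to about 2 mm. A picture is of the moment at which its call begins. There is no depth.
- sign_off(): hands the job in; it is judged then, once.
Trained networks look in a picture, given as the dict that the camera call returned (one of the last four; its "shot" number tells which), for a name from the list of things; names that differ only in an ending like _2 or _b are one class to them, and where a whole thing is asked for, a point or a joint stands for the part that bears it (a point fixed in the world has none). Each returns a list of dicts, best first, with "score" (0 to 1); they miss things now and then, are a little off and sometimes report something else, mostly with a low value. They report only what shows in the picture. A call takes as long as a camera call. They do not tell look-alikes from the thing itself.
- find_in(query, picture): "point" ([column, row] in pixels, amid what is visible of it).
- place_of(query, picture): "point" ([column, row] in pixels: a listed point, or the origin of a listed thing).
The state is a dict: "clock": time; "qpos": joint angles; "qd": joint speeds; "effort": joint torques, N m; "position": TCP position; "ee_rot": TCP orientation; "contact_force": force on the tool from outside, world axes, zero at the start; "moment": the same for the moment, N m; "width": finger opening in m; "gripper_force": force on a finger pad.
Only numpy, scipy, OpenCV 4.12 (cv2) and the standard library are available. Lean on these libraries where they do the work, as an engineer would, in place of code of your own. Each camera call takes 0.05 s, during which the arm holds its last target. There are 200 camera calls.

## Working session

There is one attempt and no reset: what is moved stays moved. The work goes in short steps, Python scripts to look and compute and a tool call to move; the robot and the scene stay as the last step left them, time stands still between calls to the robot, and variables do not carry over. Pictures are saved under pics/ and viewed, at most 14 in all, crops included, and the job is handed in when it is done.

Besides the shell and the picture viewer there is one more tool, called after ">>>" as name(argument=value, ...), one argument or row to a line, values as JSON. apply_moves: Moves the arm, as the interface text tells. Its arguments: {"type":"object","properties":{"deltas":{"type":"array"},"squeeze":{"type":"number"}},"required":["deltas"]}

```bash
ls; mkdir -p pics; cat > h.py <<'E'
import numpy as np, cv2
from scipy.spatial.transform import Rotation as R
from rig import *
def rot(q): return R.from_quat([q[1],q[2],q[3],q[0]]).as_matrix()
def ray(p,im):
    d=np.linalg.solve(im["K"],[p[0],p[1],1.]); return np.array(im["position"]),rot(im["orientation"])@d
def at(p,im,z):
    o,d=ray(p,im); return o+d*(z-o[2])/d[2]
def proj(X,im):
    c=rot(im["orientation"]).T@(np.array(X)-im["position"]); u=im["K"]@c; return u[:2]/u[2]
def save(im,n,s=1.5): cv2.imwrite("pics/"+n,cv2.resize(im["frame"][:,:,::-1],None,fx=s,fy=s))
H=dict(tall_cap_mid=.035,squat_cap_mid=.02,choke_mid=.015,heat_sink_mid=.019,transformer_mid=.022,tray_three=0,tray_two=0,reel=0,mouse=0,dispenser=0)
E
python3 - <<'E'
from h import *
s=get_state(); print({k:np.round(v,3) for k,v in s.items()}, nose_length)
for n in ("scene","side","wrist"):
    im=get_image(n); save(im,n+"0.png"); print(n,np.round(im["position"],3),np.round(rot(im["orientation"])[:,2],2))
    if n=="wrist": continue
    for q,z in H.items():
        print(q,[(round(r["score"],2),np.round(r["point"]).astype(int).tolist(),np.round(at(r["point"],im,z)[:2],3).tolist()) for r in place_of(q,im) if r["score"]>.2])
E
```

```text
pics
{'clock': np.float64(0.0), 'qpos': array([-1.335,  0.277,  1.506, -0.   ,  1.361, -0.121]), 'qd': array([ 0.001, -0.003, -0.002,  0.002, -0.001, -0.001]), 'effort': array([ 0.0000e+00, -4.1677e+01, -2.4580e+01, -0.0000e+00,  1.1000e-02,
        0.0000e+00]), 'position': array([ 0.201, -0.538,  0.247]), 'ee_rot': array([-0.001,  0.984,  0.177, -0.   ]), 'contact_force': array([-0.38 ,  0.034,  0.476]), 'moment': array([-0.016,  0.018,  0.027]), 'gripper_force': np.float64(0.0), 'width': np.float64(0.085)} 0.017
scene [1.197 0.552 0.974] [-0.58 -0.42 -0.7 ]
tall_cap_mid [(0.68, [165, 147], [0.453, -0.438])]
squat_cap_mid [(0.63, [228, 147], [0.296, -0.266]), (0.55, [229, 181], [0.437, -0.138])]
choke_mid [(0.79, [332, 229], [0.402, 0.253])]
heat_sink_mid [(0.79, [187, 148], [0.395, -0.384]), (0.64, [207, 161], [0.404, -0.272]), (0.57, [168, 149], [0.446, -0.435])]
transformer_mid [(0.52, [299, 213], [0.416, 0.14])]
tray_three [(0.93, [176, 211], [0.639, -0.195])]
tray_two [(0.95, [268, 279], [0.664, 0.198])]
reel [(0.57, [405, 289], [0.458, 0.52]), (0.22, [333, 229], [0.387, 0.252])]
mouse [(0.64, [165, 146], [0.422, -0.476])]
dispenser [(0.8, [132, 166], [0.581, -0.483])]
side [0.248 0.762 0.934] [ 0.18 -0.63 -0.76]
tall_cap_mid [(0.51, [265, 186], [0.431, -0.005]), (0.5, [250, 226], [0.431, 0.147])]
squat_cap_mid [(0.7, [276, 161], [0.428, -0.128]), (0.52, [328, 135], [0.286, -0.299])]
choke_mid [(0.94, [252, 265], [0.396, 0.251])]
heat_sink_mid [(0.61, [294, 131], [0.405, -0.291]), (0.59, [294, 116], [0.418, -0.367])]
transformer_mid [(0.9, [252, 223], [0.433, 0.128])]
tray_three [(0.72, [247, 228], [0.445, 0.132]), (0.57, [222, 142], [0.632, -0.188])]
tray_two [(0.62, [168, 230], [0.657, 0.201])]
reel [(0.84, [184, 362], [0.475, 0.523])]
mouse [(0.85, [295, 104], [0.436, -0.46])]
dispenser [(0.74, [258, 99], [0.576, -0.451])]
wrist [ 0.274 -0.512  0.373] [-0.29 -0.11 -0.95]
```

View pics/scene0.png

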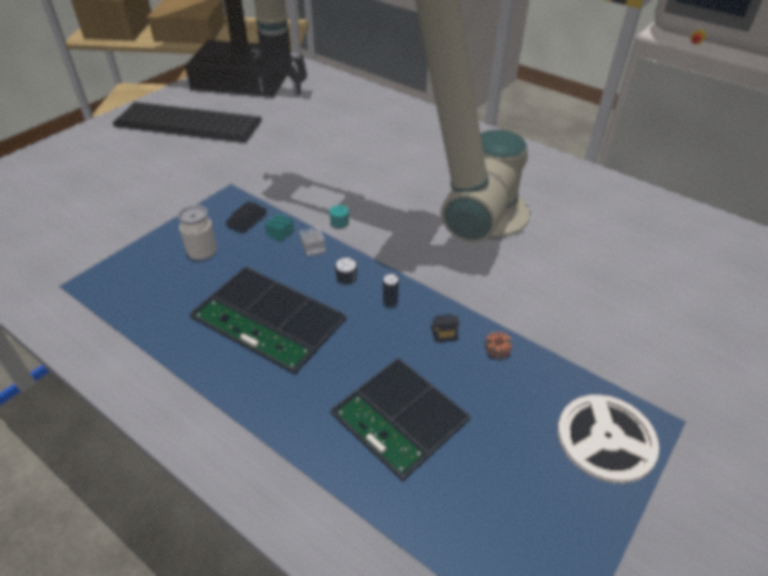

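View pics/side0.png

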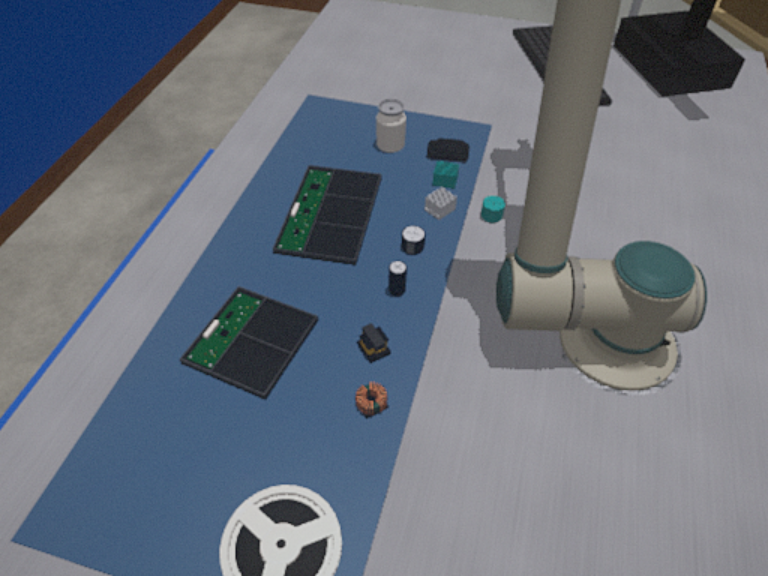

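The scene view shows the stock in a row. In 768-wide pixels it runs: mouse (246,216), turquoise sink (280,227), grey sink (312,240), squat cap (346,270), tall cap (390,290), transformer (446,328), choke (498,345). The three-pocket tray is at (268,317) and the two-pocket tray at (400,418). The turquoise squat is at (339,215). The side view agrees with this. Next I'll fit the trays by their outlines.

```bash
cat >> h.py <<'E'
def go(xy,z,ang):
    """tool shift mm / turn deg to reach xy,z with tool-y (closing line) at world angle ang (deg)"""
    s=get_state(); M=rot(s["ee_rot"]); d=M.T@(np.array([xy[0],xy[1],z])-s["position"])*1e3
    a=np.degrees(np.arctan2(M[1,1],M[0,1])); t=-((ang-a+90)%180-90)
    return np.round(d,1).tolist(),round(t,1),np.round(np.degrees(s["qpos"][[0,5]]),0)
E
python3 - <<'E'
from h import *
for n in ("scene","side"):
    im=get_image(n); f=im["frame"]
    for q,c,L in (("tray_three",(.636,-.19),.288),("tray_two",(.66,.2),.193)):
        # rectify to plane z=15mm, 1 mm/px
        S=400; P=[(c[0]-.2,c[1]-.2),(c[0]+.2,c[1]-.2),(c[0]+.2,c[1]+.2),(c[0]-.2,c[1]+.2)]
        src=np.float32([proj([*p,.015],im) for p in P]); Hm=cv2.getPerspectiveTransform(src,np.float32([[0,0],[S,0],[S,S],[0,S]]))
        w=cv2.warpPerspective(f,Hm,(S,S)).astype(int)
        m=((w[:,:,2]<w[:,:,1]+18)&(w.sum(2)<230)|(w[:,:,1]>w[:,:,2]+15)).astype(np.uint8)
        m=cv2.morphologyEx(m,cv2.MORPH_CLOSE,np.ones((15,15)));m=cv2.morphologyEx(m,cv2.MORPH_OPEN,np.ones((31,31)))
        cs,_=cv2.findContours(m,0,2); k=max(cs,key=cv2.contourArea); r=cv2.minAreaRect(k)
        print(n,q,np.round(np.array(r[0])/1e3+np.array(c)-.2,3),np.round(r[1]),round(r[2],1))
print(go((.431,.0),.22,0))
E
```

```text
scene tray_three [ 0.641 -0.181] [190. 297.] 5.3
scene tray_two [0.668 0.194] [198. 186.] 81.7
side tray_three [ 0.634 -0.177] [184. 301.] 5.2
side tray_two [0.66  0.198] [200. 186.] 81.6
([403.9, -424.5, 28.3], np.float64(-69.6), array([-76.,  -7.]))
```

>>> apply_moves(
  deltas=[85,404,-425,28,-69.6,85,404,-425,28,-69.6,85,404,-425,28,-69.6,85,404,-425,28,-69.6,85,404,-425,28,-69.6,85,404,-425,28,-69.6,85,404,-425,28,-69.6,85,404,-425,28,-69.6,85,404,-425,28,-69.6,85,404,-425,28,-69.6,85,404,-425,28,-69.6,85,404,-425,28,-69.6],
  squeeze=50,
)

```text
clock: 2.25
position: [0.3972, -0.0775, 0.2248]
ee_rot: [0.001, 0.707, 0.707, 0.0]
contact_force: [1.1, -0.6, 0.1]
width: 0.0849
gripper_force: 0.0
```

```bash
python3 - <<'E'
from h import *
print(go((.431,.0),.22,0))
E
```

```text
([77.5, 33.9, 4.8], np.float64(0.0), array([-21., -21.]))
```

>>> apply_moves(
  deltas=[85,77,34,5,0,85,77,34,5,0,85,77,34,5,0,85,77,34,5,0,85,77,34,5,0],
)

```text
clock: 2.67
position: [0.4305, -0.0026, 0.2194]
ee_rot: [0.0, 0.706, 0.708, -0.001]
contact_force: [-0.4, -0.8, 1.0]
width: 0.0849
gripper_force: 0.0
```

```bash
cat >> h.py <<'E'
def look(name,qs,cam="wrist"):
    im=get_image(cam); save(im,name)
    for q in qs: print(q,[(round(r["score"],2),np.round(r["point"]).astype(int).tolist(),np.round(at(r["point"],im,H[q])[:2],4).tolist()) for r in place_of(q,im) if r["score"]>.2])
    return im
E
python3 - <<'E'
from h import *
look("w1.png",["tall_cap_mid","squat_cap_mid","transformer_mid"])
print(get_state()["position"])
E
```

```text
tall_cap_mid [(0.96, [258, 179], [0.4339, -0.0064])]
squat_cap_mid [(0.56, [261, 272], [0.4384, -0.1333]), (0.31, [233, 350], [0.4001, -0.261])]
transformer_mid [(0.96, [260, 27], [0.4348, 0.1438])]
[ 0.4304288  -0.00389549  0.21954456]
```

View pics/w1.png

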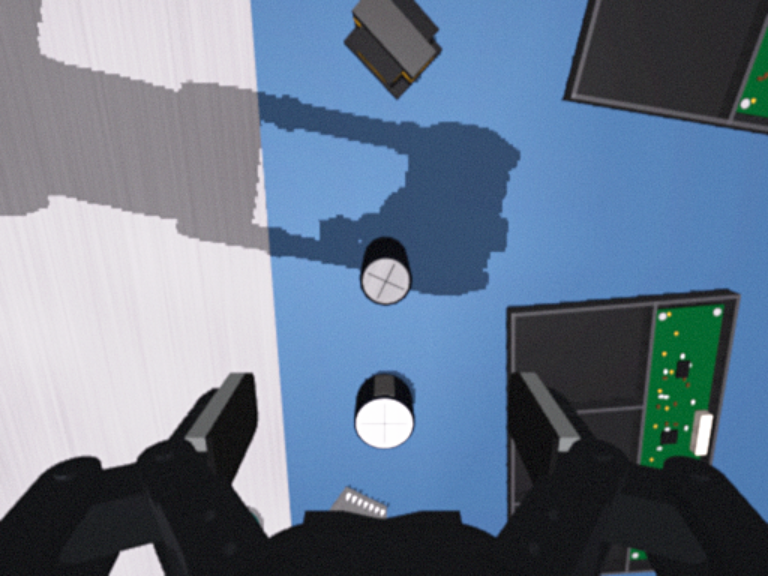

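The wrist view shows the tall cap's top at (386,281), the squat cap's top at (384,423), the rotated transformer at (393,45) and tray_three's near corners at (511,308) and (738,292).

```bash
python3 - <<'E'
from h import *
im=get_image("wrist")
def w(p,z): return at(np.array(p)/1.5,im,z)
print("tall",w((386,281),.07),"squat",w((384.5,423),.04))
a=w((508,308),.015);b=w((739,291),.015);c=w((567,98),.015)
print(a,b,np.linalg.norm(b-a),np.degrees(np.arctan2(*(b-a)[[1,0]])))
A=R.from_euler("z",5.2,degrees=True).as_matrix()
print("tray3 origin",a-A@[-.0905,.144,.015],b-A@[.0905,.144,.015])
A2=R.from_euler("z",-8.3,degrees=True).as_matrix()
print("tray2 origin",c-A2@[-.0905,-.0965,.015])
print(go((.434,-.007),.039,0))
E
```

```text
tall [ 0.43300294 -0.00715216  0.07      ] squat [ 0.43215195 -0.13611024  0.04      ]
[ 0.5315148  -0.04623214  0.015     ] [ 0.71351999 -0.03238523  0.015     ] 0.1825311650828865 4.350668892095697
tray3 origin [ 6.34693431e-01 -1.81437244e-01  1.04083409e-17] [ 6.36443545e-01 -1.83994827e-01  1.04083409e-17]
tray2 origin [6.62568474e-01 1.91071692e-01 1.38777878e-17]
([-3.1, 3.5, 180.5], np.float64(-0.1), array([-10., -10.]))
```

>>> apply_moves(
  deltas=[85,-3,3,40,0,85,-3,3,80,0,85,-3,3,120,0,85,-3,3,150,0,85,-3,3,170,0,85,-3,3,180,0,85,-3,3,180,0,30,-3,3,180,0,30,-3,3,180,0,30,-3,3,180,0,30,-3,3,180,0,30,-3,3,180,0],
  squeeze=50,
)

```text
clock: 3.92
position: [0.4344, -0.0057, 0.0406]
ee_rot: [0.001, 0.707, 0.707, 0.0]
contact_force: [-1.7, -0.4, 4.9]
width: 0.0339
gripper_force: 49.4
```

>>> apply_moves(
  deltas=[25,0,0,0,0,25,0,0,0,0,25,0,0,0,0,25,0,0,0,0],
)

```text
clock: 4.25
position: [0.4344, -0.0057, 0.0406]
ee_rot: [0.001, 0.707, 0.708, 0.0]
contact_force: [-1.6, -0.0, 5.3]
width: 0.0341
gripper_force: 49.4
```

```bash
python3 - <<'E'
from h import *
s=get_state(); print(s["position"],s["width"],s["gripper_force"],s["contact_force"]); print(go((.603,-.186),.15,5))
E
```

```text
[ 0.43439695 -0.00566166  0.04060467] 0.034106681210249935 49.357731342315674 [-1.58563701 -0.01862721  5.2992778 ]
([-180.6, 168.6, -108.9], np.float64(-4.9), array([-10., -10.]))
```

>>> apply_moves(
  deltas=[25,0,0,-15,0,25,0,0,-45,0,25,0,0,-80,0,25,0,0,-105,0,25,-25,25,-109,-5,25,-55,50,-109,-5,25,-85,80,-109,-5,25,-115,110,-109,-5,25,-145,135,-109,-5,25,-168,157,-109,-5,25,-180,168,-109,-5,25,-180,168,-109,-5],
)

```text
clock: 5.25
position: [0.6049, -0.1888, 0.1485]
ee_rot: [0.002, 0.676, 0.737, 0.0]
contact_force: [-0.6, 0.5, -0.9]
width: 0.0339
gripper_force: 50.0
```

```bash
python3 - <<'E'
from h import *
print(go((.603,-.186),.0445,5), get_state()["width"])
look("w2.png",["tray_three","tall_cap_mid","squat_cap_mid","heat_sink_mid"])
E
```

```text
([3.3, -1.9, 104.0], np.float64(-0.1), array([-24., -28.])) 0.03389924023825782
tray_three [(0.63, [286, 182], [0.636, -0.1844])]
tall_cap_mid [(0.62, [255, 261], [0.6109, -0.2525])]
squat_cap_mid [(0.74, [55, 110], [0.4334, -0.1329])]
heat_sink_mid [(0.56, [60, 335], [0.409, -0.3706])]
```

View pics/w2.png

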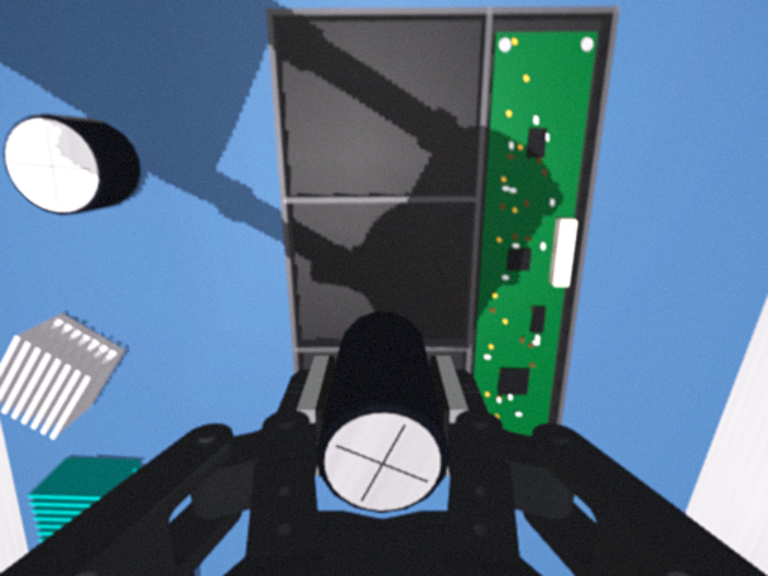

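The tray is squared up with the gripper (outer corners at (270,12) and (617,10)), and the middle pocket is under the held cap.

>>> apply_moves(
  deltas=[25,3,-2,25,0,25,3,-2,55,0,25,3,-2,80,0,25,3,-2,93,0,25,3,-2,98,0,25,3,-2,101,0,25,3,-2,103,0,25,3,-2,103,0],
)

```text
clock: 6.17
position: [0.6002, -0.1824, 0.0464]
ee_rot: [0.001, 0.675, 0.738, 0.0]
contact_force: [0.2, 0.1, -1.4]
width: 0.0341
gripper_force: 50.0
```

>>> apply_moves(
  deltas=[25,0,0,1,0,25,0,0,2,0,25,0,0,2,0],
)

```text
clock: 6.42
position: [0.6, -0.1827, 0.0441]
ee_rot: [0.001, 0.675, 0.738, 0.0]
contact_force: [-0.3, 1.4, -0.1]
width: 0.0341
gripper_force: 50.0
```

>>> apply_moves(
  deltas=[25,0,0,0.5,0,25,0,0,1,0,25,0,0,1,0],
)

```text
clock: 6.67
position: [0.6, -0.1827, 0.0437]
ee_rot: [0.001, 0.675, 0.738, 0.0]
contact_force: [-1.8, 0.4, 4.0]
width: 0.034
gripper_force: 50.6
```

>>> apply_moves(
  deltas=[45,0,0,0.5,0,55,0,0,0.5,0,60,0,0,0.5,0,60,0,0,0.5,0,60,0,0,-10,0,60,0,0,-40,0,60,0,0,-80,0,60,0,0,-120,0,60,0,0,-155,0,60,0,0,-155,0],
)

```text
clock: 7.5
position: [0.6038, -0.1842, 0.2069]
ee_rot: [0.008, 0.675, 0.738, 0.003]
contact_force: [1.5, -0.2, -0.1]
width: 0.0601
gripper_force: 0.0
```

```bash
python3 - <<'E'
from h import *
print(go((.398,.252),.2,0), get_state()["width"])
E
```

```text
([452.6, -166.7, 0.9], np.float64(5.1), array([-23., -28.])) 0.060114521495989656
```

>>> apply_moves(
  deltas=[85,453,-167,8,5,85,453,-167,8,5,85,453,-167,8,5,85,453,-167,8,5,85,453,-167,8,5,85,453,-167,8,5,85,453,-167,8,5,85,453,-167,8,5,85,453,-167,8,5,85,453,-167,8,5,85,453,-167,8,5,85,453,-167,8,5],
)

```text
clock: 8.5
position: [0.3912, 0.257, 0.19]
ee_rot: [-0.001, 0.706, 0.708, 0.001]
contact_force: [0.2, 0.0, 0.2]
width: 0.085
gripper_force: 0.0
```

>>> apply_moves(
  deltas=[85,0,0,0,0,85,0,0,0,0,85,0,0,0,0],
)

```text
clock: 8.75
position: [0.3937, 0.2537, 0.1897]
ee_rot: [0.001, 0.707, 0.708, 0.0]
contact_force: [0.4, 1.0, -0.6]
width: 0.0852
gripper_force: 0.0
```

```bash
python3 - <<'E'
from h import *
im=look("w3.png",["choke_mid","transformer_mid","tray_two"])
print(go((.398,.252),.024,0), get_state()["width"])
E
```

```text
choke_mid [(0.63, [269, 172], [0.4092, 0.2604])]
transformer_mid [(0.83, [294, 272], [0.439, 0.1424])]
tray_two [(0.84, [488, 226], [0.6691, 0.1917])]
([-1.0, 3.8, 165.5], np.float64(-0.1), array([24., 24.])) 0.0850976726198862
```

View pics/w3.png

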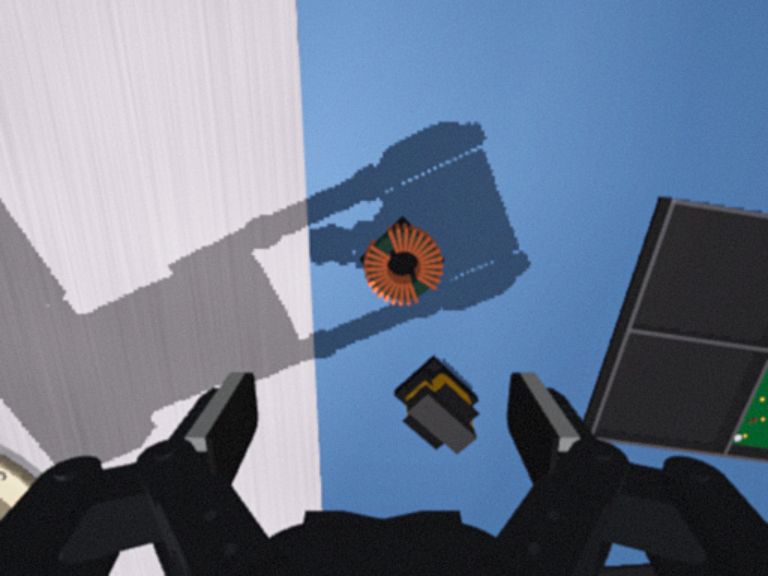

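The choke's ring is centred at (403,264), the transformer's core top is at (440,424), and tray_two's left edge runs from (661,198) to (590,437).

```bash
python3 - <<'E'
from h import *
im=get_image("wrist")
def w(p,z): return at(np.array(p)/1.5,im,z)[:2]
print("choke",w((403,264),.03),w((403,264),.024))
a=w((661,197),.015);b=w((590,437),.015)
print("tray2 edge",a,b,np.linalg.norm(a-b),np.degrees(np.arctan2(*(a-b)[[1,0]]))-90)
for y in(-8.3,): 
  A=R.from_euler("z",y,degrees=True).as_matrix()[:2,:2]; print(a-A@[-.0905,.0965],b-A@[-.0905,-.0965])
c=[w(p,.044) for p in ((425,392),(476,434),(455,453),(404,412))]
print(np.round(c,4),np.mean(c,0),[np.degrees(np.arctan2(*(q-p)[::-1])) for p,q in ((c[0],c[1]),(c[3],c[2]))])
cv2.imwrite("pics/t.png",cv2.resize(im["frame"][225:310,240:340,::-1],None,fx=6,fy=6,interpolation=2))
print(go(w((403,264),.03),.024,0))
E
```

```text
choke [0.40821964 0.25876323] [0.40852254 0.25724418]
tray2 edge [0.58222118 0.30112105] [0.56190682 0.1108622 ] 0.19134028032584394 -6.094504941213771
[0.65784289 0.19256757] [0.66538928 0.1932872 ]
[[0.4242 0.1697]
 [0.4623 0.1349]
 [0.4478 0.1185]
 [0.4097 0.1535]] [0.43600513 0.14413632] [np.float64(-42.362718931165425), np.float64(-42.52521038114942)]
([5.7, 14.1, 165.4], np.float64(-0.1), array([24., 24.]))
```

View pics/t.png

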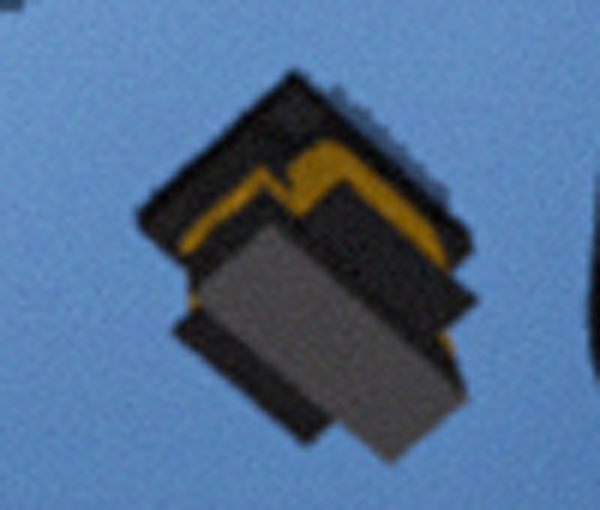

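The crop shows the core's long axis at about -42° in world axes, centred near (0.438,0.143). The choke's square foot stands at 45°, so I'll grip the ring along +45° with the fingers clear of the foot's corners.

>>> apply_moves(
  deltas=[85,6,15,0,-7,85,6,15,10,-14,85,6,15,30,-21,85,6,15,60,-28,85,6,15,90,-35,85,6,15,110,-42,85,6,15,130,-45,85,6,15,145,-45,85,6,15,145,-45,85,6,15,145,-45],
)

```text
clock: 9.83
position: [0.4084, 0.2594, 0.0439]
ee_rot: [-0.001, 0.383, 0.924, -0.001]
contact_force: [0.1, -0.4, 0.6]
width: 0.085
gripper_force: 0.0
```

```bash
python3 - <<'E'
from h import *
print(go((.4085,.259),.022,45))
im=look("w4.png",["choke_mid"])
E
```

```text
([-0.3, -0.2, 21.9], np.float64(-0.0), array([ 24., -21.]))
choke_mid [(0.85, [249, 243], [0.4065, 0.2559])]
```

View pics/w4.png

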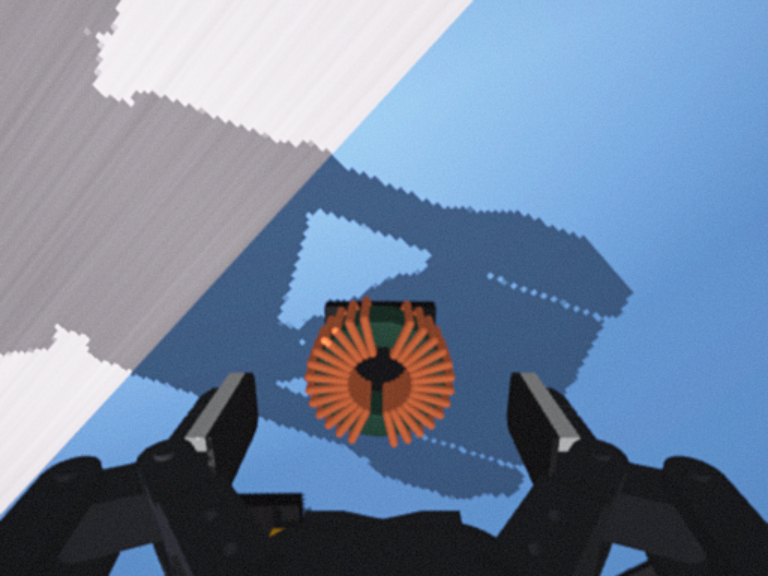

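The ring sits at (380,372), centred between the jaws, and its foot is square to them. I'll go down and close.

>>> apply_moves(
  deltas=[85,0,0,10,0,85,0,0,18,0,85,0,0,22,0,85,0,0,22,0,48,0,0,22,0,48,0,0,22,0,48,0,0,22,0,48,0,0,22,0,48,0,0,22,0,48,0,0,22,0,48,0,0,22,0,48,0,0,22,0],
)

```text
clock: 10.93
position: [0.4087, 0.2602, 0.0232]
ee_rot: [0.0, 0.382, 0.924, 0.0]
contact_force: [-1.1, -0.7, 6.1]
width: 0.0524
gripper_force: 52.1
```

```bash
python3 - <<'E'
from h import *
A=R.from_euler("z",5,degrees=True).as_matrix()[:2,:2]
for y in (.095,-.095): print(np.array([.636,-.184])+A@[-.0325,y])
print(go(np.array([.636,-.184])+A@[-.0325,.095],.15,5),get_state()["position"])
E
```

```text
[ 0.59534388 -0.09219407]
[ 0.61190347 -0.28147106]
([-381.1, -117.4, -126.7], np.float64(40.1), array([ 24., -21.])) [0.40868302 0.26015239 0.02316794]
```

>>> apply_moves(
  deltas=[48,0,0,-15,0,48,0,0,-45,0,48,0,0,-85,0,48,-10,-3,-115,5,48,-45,-14,-127,10,48,-84,-26,-127,17,48,-123,-38,-127,24,48,-162,-50,-127,31,48,-200,-62,-127,38,48,-238,-74,-127,40,48,-276,-85,-127,40,48,-314,-97,-127,40],
)

```text
clock: 11.93
position: [0.5626, -0.0322, 0.1493]
ee_rot: [-0.0, 0.675, 0.737, 0.0]
contact_force: [0.6, 0.1, -0.5]
width: 0.0523
gripper_force: 52.7
```

```bash
python3 - <<'E'
from h import *
print(go((.5955,-.093),.15,5),get_state()["width"])
E
```

```text
([-63.4, 27.4, -0.7], np.float64(0.0), array([-10., -15.])) 0.05234831332317698
```

>>> apply_moves(
  deltas=[48,-32,14,0,0,48,-56,24,0,0,48,-64,27,0,0,48,-64,27,10,0,48,-64,27,35,0,48,-64,27,70,0,48,-64,27,95,0,48,-64,27,108,0,48,-64,27,116,0,48,-64,27,120,0,48,-64,27,121,0,48,-64,27,121,0],
)

```text
clock: 12.93
position: [0.595, -0.0913, 0.029]
ee_rot: [0.0, 0.675, 0.738, 0.0]
contact_force: [0.6, 0.2, -0.4]
width: 0.0523
gripper_force: 52.7
```

>>> apply_moves(
  deltas=[48,0,0,1,0,48,0,0,2,0,48,0,0,2.5,0,48,0,0,2.5,0],
)

```text
clock: 13.27
position: [0.5949, -0.0919, 0.0264]
ee_rot: [0.0, 0.675, 0.737, 0.0]
contact_force: [0.4, -0.0, -1.3]
width: 0.0524
gripper_force: 52.7
```

>>> apply_moves(
  deltas=[48,0,0,0.5,0,48,0,0,0.8,0,48,0,0,0.8,0],
)

```text
clock: 13.52
position: [0.5949, -0.0919, 0.0262]
ee_rot: [0.0, 0.675, 0.738, 0.0]
contact_force: [-1.7, 0.3, 5.5]
width: 0.0525
gripper_force: 53.4
```

>>> apply_moves(
  deltas=[58,0,0,0,0,64,0,0,0,0,66,0,0,0,0,66,0,0,0,0,66,0,0,-8,0,66,0,0,-35,0,66,0,0,-75,0,66,0,0,-115,0,66,0,0,-150,0,66,0,0,-170,0],
)

```text
clock: 14.35
position: [0.5964, -0.0922, 0.2005]
ee_rot: [0.003, 0.675, 0.738, 0.002]
contact_force: [0.9, 0.9, 0.4]
width: 0.0659
gripper_force: 0.0
```

```bash
python3 - <<'E'
from h import *
print(go((.405,-.27),.2,0),get_state()["width"])
E
```

```text
([-160.3, -206.3, -0.5], np.float64(5.0), array([-15., -20.])) 0.06590943629568677
```

>>> apply_moves(
  deltas=[85,-160,-206,0,5,85,-160,-206,0,5,85,-160,-206,0,5,85,-160,-206,0,5,85,-160,-206,0,5,85,-160,-206,0,5,85,-160,-206,0,5,85,-160,-206,0,5,85,-160,-206,0,5],
)

```text
clock: 15.1
position: [0.4037, -0.2694, 0.1957]
ee_rot: [0.0, 0.708, 0.707, 0.001]
contact_force: [-0.1, 0.1, 0.3]
width: 0.0849
gripper_force: 0.0
```

```bash
python3 - <<'E'
from h import *
im=look("w5.png",["heat_sink_mid","choke_mid","squat_cap_mid"])
print(get_state()["position"])
E
```

```text
heat_sink_mid [(0.63, [249, 176], [0.3977, -0.2676]), (0.57, [261, 261], [0.4109, -0.3709])]
choke_mid []
squat_cap_mid [(0.87, [286, 35], [0.4326, -0.1338]), (0.73, [142, 187], [0.2825, -0.2798])]
[ 0.40459969 -0.26834571  0.19518744]
```

View pics/w5.png

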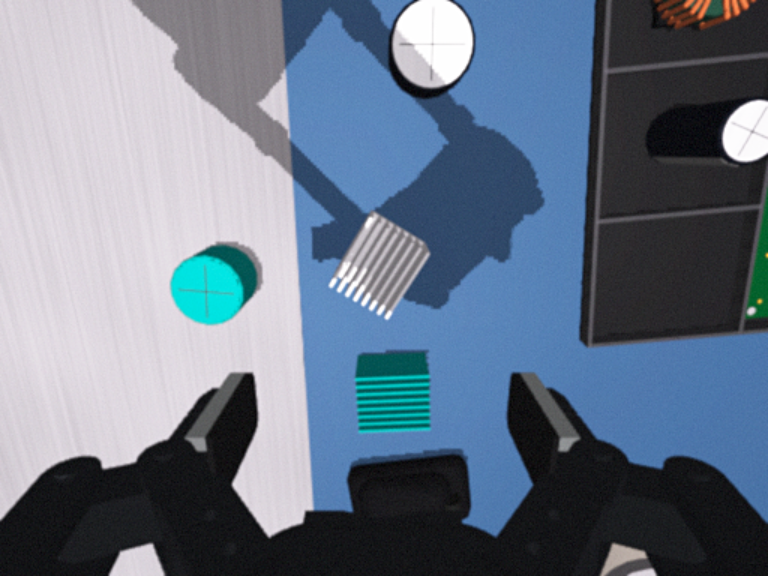

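The sink's top corners are at (372,212), (430,245), (388,318) and (331,285), with the fins running down-left. The turquoise sink is at (393,392). The choke and tall cap stand in their pockets.

```bash
python3 - <<'E'
from h import *
im=get_image("wrist")
c=[at(np.array(p)/1.5,im,.038)[:2] for p in ((372,211),(431,245),(388,319),(330,286))]
m=np.mean(c,0); d=[c[1]-c[0],c[2]-c[3]]
a=[np.degrees(np.arctan2(v[1],v[0])) for v in d]; print(m,a,[np.linalg.norm(v) for v in d],np.linalg.norm(c[0]-c[3]))
print(go(m,.028,np.mean(a)))
E
```

```text
[ 0.40331218 -0.26363937] [np.float64(-29.706865882891755), np.float64(-31.191898997597164)] [np.float64(0.044475048606127776), np.float64(0.04602377344505056)] 0.057894066690602354
([4.7, -1.3, 167.1], np.float64(30.6), array([-42., -42.]))
```

>>> apply_moves(
  deltas=[85,4,-2,0,7,85,4,-2,20,14,85,4,-2,50,21,85,4,-2,80,28,85,4,-2,95,30,85,4,-2,105,30,85,4,-2,110,30,85,4,-2,110,30],
)

```text
clock: 16.02
position: [0.4016, -0.2643, 0.0841]
ee_rot: [-0.001, 0.865, 0.501, -0.0]
contact_force: [-0.0, -0.3, -0.2]
width: 0.0855
gripper_force: 0.0
```

```bash
python3 - <<'E'
from h import *
im=look("w6.png",["heat_sink_mid"])
print(go((.403,-.264),.028,-30))
E
```

```text
heat_sink_mid [(0.8, [330, 322], [0.4089, -0.3721]), (0.62, [254, 219], [0.4005, -0.2655])]
([1.5, -0.0, 57.5], np.float64(0.1), array([-42., -12.]))
```

View pics/w6.png

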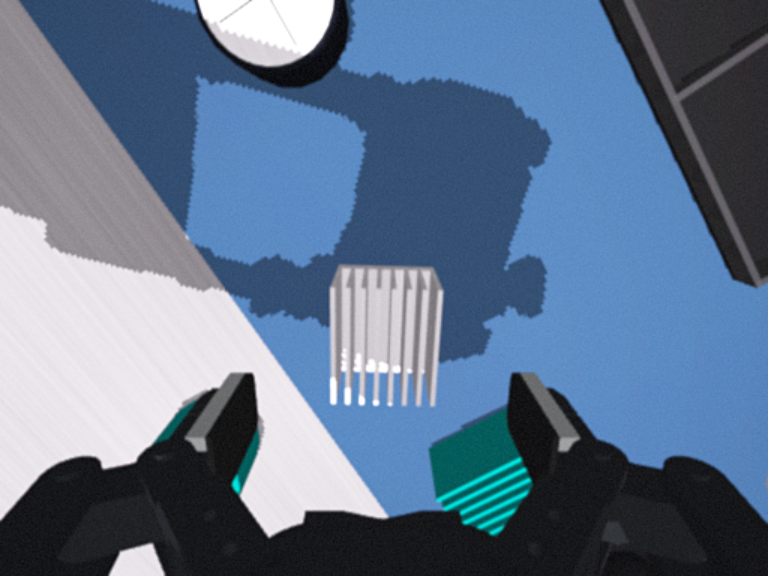

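The sink is centred between the jaws at column 385 and square to them. By calculation the turquoise one lies about 40 mm clear of the right finger.

>>> apply_moves(
  deltas=[85,1,0,25,0,85,1,0,45,0,85,1,0,55,0,85,1,0,59,0,85,1,0,59,0,40,1,0,59,0,40,1,0,59,0,40,1,0,59,0,40,1,0,59,0,40,1,0,59,0,40,1,0,59,0,40,1,0,59,0],
)

```text
clock: 17.12
position: [0.4027, -0.265, 0.0274]
ee_rot: [0.001, 0.866, 0.5, 0.0]
contact_force: [-0.2, 0.9, 6.3]
width: 0.0448
gripper_force: 51.7
```

>>> apply_moves(
  deltas=[40,0,0,0,0,40,0,0,0,0],
)

```text
clock: 17.28
position: [0.4027, -0.265, 0.0274]
ee_rot: [0.001, 0.866, 0.5, 0.0]
contact_force: [-0.3, 0.3, 6.3]
width: 0.0456
gripper_force: 51.7
```

```bash
python3 - <<'E'
from h import *
print(go((.612,-.281),.14,5),get_state()["position"])
E
```

```text
([90.6, 189.6, -112.2], np.float64(-35.0), array([-42., -12.])) [ 0.40270233 -0.26501137  0.02735916]
```

>>> apply_moves(
  deltas=[40,0,0,-15,0,40,0,0,-45,0,40,0,0,-80,-3,40,0,0,-105,-8,40,10,22,-112,-14,40,26,55,-112,-21,40,42,90,-112,-28,40,59,124,-112,-35,40,75,158,-112,-35,40,86,181,-112,-35,40,91,190,-112,-35,40,91,190,-112,-35],
)

```text
clock: 18.28
position: [0.614, -0.2803, 0.1375]
ee_rot: [0.0, 0.675, 0.738, 0.0]
contact_force: [-1.3, 0.1, -1.3]
width: 0.0452
gripper_force: 51.5
```

>>> apply_moves(
  deltas=[40,0,0,10,0,40,0,0,40,0,40,0,0,75,0,40,0,0,95,0,40,0,0,103,0,40,0,0,107,0,40,0,0,107,0,40,0,0,107,0],
)

```text
clock: 18.95
position: [0.6114, -0.2809, 0.0323]
ee_rot: [0.001, 0.676, 0.737, 0.0]
contact_force: [0.5, -0.8, -2.1]
width: 0.045
gripper_force: 51.0
```

Target is z = 0.0304.

>>> apply_moves(
  deltas=[40,0,0,0.7,0,40,0,0,1.4,0,40,0,0,1.4,0],
)

```text
clock: 19.2
position: [0.6123, -0.2808, 0.0304]
ee_rot: [0.001, 0.675, 0.737, 0.0]
contact_force: [-0.8, -0.8, 0.6]
width: 0.0455
gripper_force: 51.3
```

>>> apply_moves(
  deltas=[40,0,0,0.5,0,40,0,0,1,0,40,0,0,1,0],
)

```text
clock: 19.45
position: [0.6123, -0.2808, 0.0303]
ee_rot: [0.001, 0.675, 0.738, -0.0]
contact_force: [-2.5, 0.2, 6.4]
width: 0.045
gripper_force: 52.1
```

Seated, so I'll release and go to the squat cap.

>>> apply_moves(
  deltas=[52,0,0,0,0,60,0,0,0,0,65,0,0,0,0,65,0,0,0,0,65,0,0,-8,0,65,0,0,-35,0,65,0,0,-75,0,65,0,0,-110,0,65,0,0,-120,0,65,0,0,-120,0],
)

```text
clock: 20.28
position: [0.6143, -0.2817, 0.1537]
ee_rot: [0.004, 0.675, 0.738, 0.001]
contact_force: [0.7, -0.0, 1.1]
width: 0.0648
gripper_force: 0.0
```

```bash
python3 - <<'E'
from h import *
print(go((.4325,-.1355),.15,0),get_state()["width"])
E
```

```text
([161.7, -168.3, 1.6], np.float64(5.1), array([-31., -36.])) 0.06479458963608718
```

>>> apply_moves(
  deltas=[85,162,-168,2,5,85,162,-168,2,5,85,162,-168,2,5,85,162,-168,2,5,85,162,-168,2,5,85,162,-168,2,5,85,162,-168,2,5,85,162,-168,2,5,85,162,-168,2,5],
)

```text
clock: 21.03
position: [0.431, -0.1342, 0.1463]
ee_rot: [0.0, 0.707, 0.707, -0.0]
contact_force: [0.5, 0.4, 1.0]
width: 0.085
gripper_force: 0.0
```

```bash
python3 - <<'E'
from h import *
im=look("w7.png",["squat_cap_mid"])
print(go((.4326,-.1350),.026,0),get_state()["position"])
E
```

```text
squat_cap_mid [(0.63, [259, 192], [0.4348, -0.1355])]
([-0.3, 0.9, 120.4], np.float64(0.0), array([-26., -26.])) [ 0.43164845 -0.13468886  0.14640463]
```

>>> apply_moves(
  deltas=[85,0,2,40,0,85,0,2,75,0,85,0,2,100,0,85,0,2,114,0,85,0,2,120,0,85,0,2,120,0,44,0,2,120,0,44,0,2,120,0,44,0,2,120,0,44,0,2,120,0,44,0,2,120,0,44,0,2,120,0],
)

```text
clock: 22.13
position: [0.4335, -0.1344, 0.0281]
ee_rot: [0.002, 0.707, 0.707, 0.0]
contact_force: [-0.7, -0.4, 6.9]
width: 0.0489
gripper_force: 51.7
```

>>> apply_moves(
  deltas=[44,0,0,0,0,44,0,0,0,0],
)

```text
clock: 22.3
position: [0.4335, -0.1344, 0.0281]
ee_rot: [0.002, 0.707, 0.707, 0.0]
contact_force: [-0.5, -0.4, 5.5]
width: 0.049
gripper_force: 51.7
```

```bash
python3 - <<'E'
from h import *
A=R.from_euler("z",-7.8,degrees=True).as_matrix()[:2,:2]
for y in (-.0475,.0475):
    t=np.array([.662,.194])+A@[-.0325,y]; print(t,go(t,.14,-7.8))
print(get_state()["position"])
E
```

```text
[0.62335421 0.15135023] ([285.4, 190.4, -111.8], np.float64(7.9), array([-26., -26.]))
[0.63624718 0.24547128] ([379.5, 203.4, -111.9], np.float64(7.9), array([-26., -26.]))
[ 0.43352973 -0.13442974  0.028103  ]
```

>>> apply_moves(
  deltas=[44,0,0,-15,0,44,0,0,-45,0,44,0,0,-80,0,44,10,7,-105,4,44,40,27,-112,8,44,73,49,-112,8,44,106,71,-112,8,44,139,93,-112,8,44,172,115,-112,8,44,205,137,-112,8,44,238,159,-112,8,44,262,175,-112,8],
)

```text
clock: 23.3
position: [0.6088, 0.1315, 0.139]
ee_rot: [0.0, 0.754, 0.657, 0.001]
contact_force: [-0.4, -0.9, -1.5]
width: 0.0489
gripper_force: 52.0
```

>>> apply_moves(
  deltas=[44,18,18,0,0,44,21,19,0,0,44,21,19,0,0,44,21,19,0,0],
)

```text
clock: 23.63
position: [0.6281, 0.1462, 0.1384]
ee_rot: [-0.0, 0.754, 0.657, -0.001]
contact_force: [-1.3, -0.1, -0.6]
width: 0.0486
gripper_force: 52.1
```

```bash
python3 - <<'E'
from h import *
im=look("w8.png",["tray_two","tray_three","transformer_mid"])
print(go((.6234,.1514),.034,-7.8),get_state()["position"],get_state()["width"])
E
```

```text
tray_two [(0.58, [291, 134], [0.6666, 0.1908])]
tray_three []
transformer_mid [(0.69, [41, 223], [0.4338, 0.1457])]
([5.3, -5.6, 104.9], np.float64(-0.2), array([ 7., 15.])) [0.62822385 0.14544721 0.13894908] 0.048797716269814
```

View pics/w8.png

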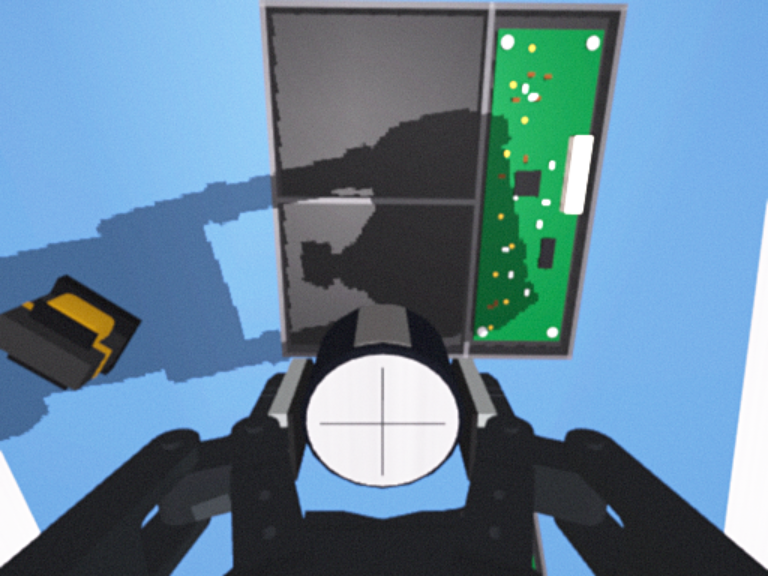

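All four of tray_two's outer corners are visible, at (262,7), (626,7), (572,356) and (283,355). I'll use them to fix its pose.

```bash
python3 - <<'E'
from h import *
im=get_image("wrist")
c=np.array([at(np.array(p)/1.5,im,.015)[:2] for p in ((262,6),(626,6),(572,357),(282,356))])
m=c.mean(0); u=(c[1]-c[0])+(c[2]-c[3]); a=np.arctan2(u[1],u[0]); print(m,np.degrees(a),np.linalg.norm(np.diff(c,axis=0),axis=1))
A=np.array([[np.cos(a),-np.sin(a)],[np.sin(a),np.cos(a)]])
for y in(-.0475,.0475): t=m+A@[-.0325,y]; print(t,go(t,.034,np.degrees(a)))
E
```

```text
[0.66447459 0.19123215] -8.154409327376023 [0.18004592 0.19163337 0.18245199]
[0.62556572 0.14882225] ([2.9, -3.3, 105.0], np.float64(0.1), array([ 7., 15.]))
[0.63904065 0.24286174] ([97.9, -3.0, 105.0], np.float64(0.1), array([ 7., 15.]))
```

>>> apply_moves(
  deltas=[44,3,-3,15,0,44,3,-3,45,0,44,3,-3,75,0,44,3,-3,93,0,44,3,-3,101,0,44,3,-3,104,0,44,3,-3,105,0,44,3,-3,105,0],
)

```text
clock: 24.55
position: [0.6274, 0.1498, 0.0349]
ee_rot: [0.001, 0.755, 0.656, 0.001]
contact_force: [0.4, 0.2, -1.3]
width: 0.0484
gripper_force: 52.1
```

>>> apply_moves(
  deltas=[44,0,0,0.7,0,44,0,0,1.4,0,44,0,0,1.4,0],
)

```text
clock: 24.8
position: [0.627, 0.1499, 0.0333]
ee_rot: [0.001, 0.754, 0.656, 0.001]
contact_force: [0.3, 0.5, -1.6]
width: 0.0488
gripper_force: 52.1
```

>>> apply_moves(
  deltas=[44,0,0,0.8,0,44,0,0,1.6,0,44,0,0,1.6,0],
)

```text
clock: 25.05
position: [0.6267, 0.1499, 0.0312]
ee_rot: [0.0, 0.754, 0.656, 0.0]
contact_force: [0.0, -0.6, 1.0]
width: 0.0489
gripper_force: 52.4
```

>>> apply_moves(
  deltas=[44,0,0,0.5,0,44,0,0,0.8,0,44,0,0,0.8,0],
)

```text
clock: 25.3
position: [0.6267, 0.1499, 0.0311]
ee_rot: [0.0, 0.754, 0.656, 0.0]
contact_force: [-1.9, 0.3, 5.9]
width: 0.0485
gripper_force: 52.7
```

Seated. I'll release, rise and go to the transformer.

>>> apply_moves(
  deltas=[56,0,0,0,0,64,0,0,0,0,66,0,0,0,0,66,0,0,0,0,66,0,0,-8,0,66,0,0,-35,0,66,0,0,-75,0,66,0,0,-110,0,66,0,0,-120,0,66,0,0,-120,0],
)

```text
clock: 26.13
position: [0.629, 0.1502, 0.1546]
ee_rot: [0.002, 0.754, 0.656, 0.004]
contact_force: [0.5, -0.5, -0.3]
width: 0.066
gripper_force: 0.0
```

```bash
python3 - <<'E'
from h import *
print(go((.437,.144),.15,-42.4),get_state()["width"])
E
```

```text
([-32.7, -189.3, 2.9], np.float64(34.4), array([ 7., 15.])) 0.0660018529208687
```

>>> apply_moves(
  deltas=[85,-33,-189,3,34,85,-33,-189,3,34,85,-33,-189,3,34,85,-33,-189,3,34,85,-33,-189,3,34,85,-33,-189,3,34,85,-33,-189,3,34,85,-33,-189,3,34],
)

```text
clock: 26.8
position: [0.4354, 0.1434, 0.1465]
ee_rot: [0.0, 0.913, 0.407, 0.0]
contact_force: [0.7, 0.0, -0.2]
width: 0.0849
gripper_force: 0.0
```

```bash
python3 - <<'E'
from h import *
im=look("w9.png",["transformer_mid"])
print(go((.437,.144),.032,-42.4),get_state()["position"])
E
```

```text
transformer_mid [(0.58, [254, 189], [0.437, 0.1451])]
([1.0, 0.2, 114.6], np.float64(0.5), array([10., 51.])) [0.43614785 0.1433722  0.14661062]
```

View pics/w9.png

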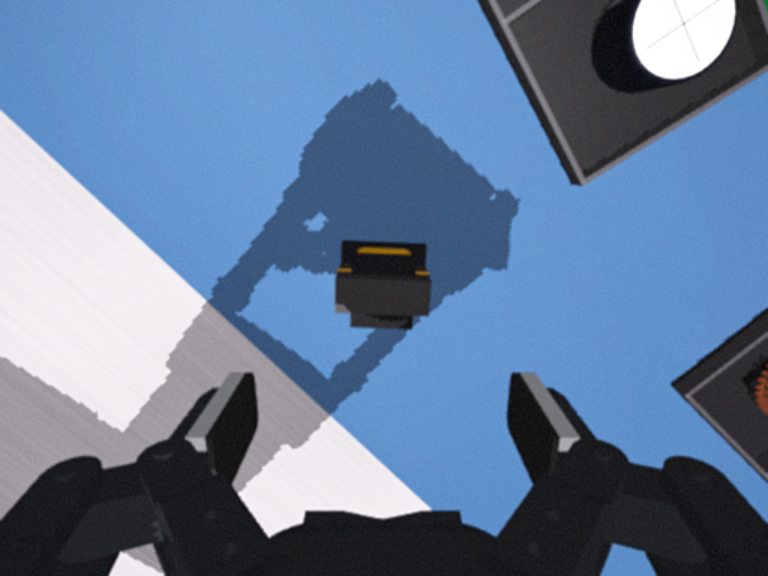

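The core's top is centred at (383,297), level and between the jaws. I'll go down and grip its ends.

>>> apply_moves(
  deltas=[85,1,0,40,0.5,85,1,0,75,0.5,85,1,0,98,0.5,85,1,0,110,0.5,85,1,0,116,0.5,85,1,0,116,0.5,45,1,0,116,0.5,45,1,0,116,0.5,45,1,0,116,0.5,45,1,0,116,0.5,45,1,0,116,0.5,45,1,0,116,0.5],
)

```text
clock: 27.9
position: [0.4365, 0.1443, 0.0322]
ee_rot: [0.0, 0.915, 0.403, 0.002]
contact_force: [-0.2, 0.6, 6.1]
width: 0.0512
gripper_force: 53.1
```

>>> apply_moves(
  deltas=[45,0,0,0,0,45,0,0,0,0],
)

```text
clock: 28.07
position: [0.4365, 0.1443, 0.0322]
ee_rot: [0.0, 0.915, 0.403, 0.002]
contact_force: [-0.3, 0.1, 5.6]
width: 0.051
gripper_force: 53.1
```

```bash
python3 - <<'E'
from h import *
print(go((.639,.243),.14,-8.2),get_state()["position"])
E
```

```text
([209.8, 82.9, -107.1], np.float64(-34.3), array([10., 52.])) [0.43653992 0.14433867 0.03219885]
```

>>> apply_moves(
  deltas=[45,0,0,-15,0,45,0,0,-45,0,45,0,0,-80,-4,45,10,4,-103,-10,45,40,16,-107,-17,45,77,30,-107,-24,45,114,45,-107,-31,45,150,59,-107,-34,45,180,71,-107,-34,45,203,80,-107,-34,45,210,83,-107,-34,45,210,83,-107,-34],
)

```text
clock: 29.07
position: [0.6397, 0.2436, 0.1368]
ee_rot: [0.0, 0.757, 0.653, -0.0]
contact_force: [-0.4, 0.1, -3.0]
width: 0.0515
gripper_force: 53.5
```

>>> apply_moves(
  deltas=[45,0,0,10,0,45,0,0,40,0,45,0,0,75,0,45,0,0,92,0,45,0,0,98,0,45,0,0,101,0,45,0,0,102,0,45,0,0,102,0],
)

```text
clock: 29.73
position: [0.639, 0.243, 0.0372]
ee_rot: [0.001, 0.757, 0.653, 0.001]
contact_force: [-0.0, -0.4, -2.5]
width: 0.0511
gripper_force: 53.6
```

>>> apply_moves(
  deltas=[45,0,0,0.8,0,45,0,0,1.6,0,45,0,0,1.6,0],
)

```text
clock: 29.98
position: [0.6391, 0.2431, 0.0353]
ee_rot: [0.001, 0.757, 0.653, 0.001]
contact_force: [-0.6, 1.0, 0.2]
width: 0.0512
gripper_force: 53.9
```

>>> apply_moves(
  deltas=[45,0,0,0.5,0,45,0,0,0.9,0,45,0,0,0.9,0],
)

```text
clock: 30.23
position: [0.6391, 0.2431, 0.0353]
ee_rot: [0.001, 0.757, 0.653, 0.001]
contact_force: [-0.8, -1.4, 5.8]
width: 0.0509
gripper_force: 54.6
```

Seated, so I'll release, rise and back off.

>>> apply_moves(
  deltas=[58,0,0,0,0,65,0,0,0,0,67,0,0,0,0,67,0,0,0,0,67,0,0,-8,0,67,0,0,-35,0,67,0,0,-75,0,67,0,0,-115,0,67,0,-40,-150,0,67,0,-80,-180,0,67,0,-120,-200,0,67,0,-120,-200,0],
)

```text
clock: 31.23
position: [0.5169, 0.2613, 0.2371]
ee_rot: [-0.0, 0.757, 0.653, 0.001]
contact_force: [-0.6, 0.4, -0.0]
width: 0.0671
gripper_force: 0.0
```

```bash
python3 - <<'E'
from h import *
im=get_image("scene")
cv2.imwrite("pics/end.png",cv2.resize(im["frame"][100:330,70:440,::-1],None,fx=2.1,fy=2.1,interpolation=2))
for q in list(H)[:5]: print(q,[(round(r["score"],2),np.round(at(r["point"],im,H[q]+.003)[:2],3).tolist()) for r in place_of(q,im)[:3]])
E
```

```text
tall_cap_mid [(0.47, [0.591, -0.171])]
squat_cap_mid [(0.9, [0.636, 0.146]), (0.71, [0.297, -0.271])]
choke_mid [(0.64, [0.47, 0.518]), (0.48, [0.594, -0.106])]
heat_sink_mid [(0.79, [0.411, -0.374]), (0.64, [0.61, -0.294])]
transformer_mid [(0.62, [0.641, 0.253])]
```

View pics/end.png

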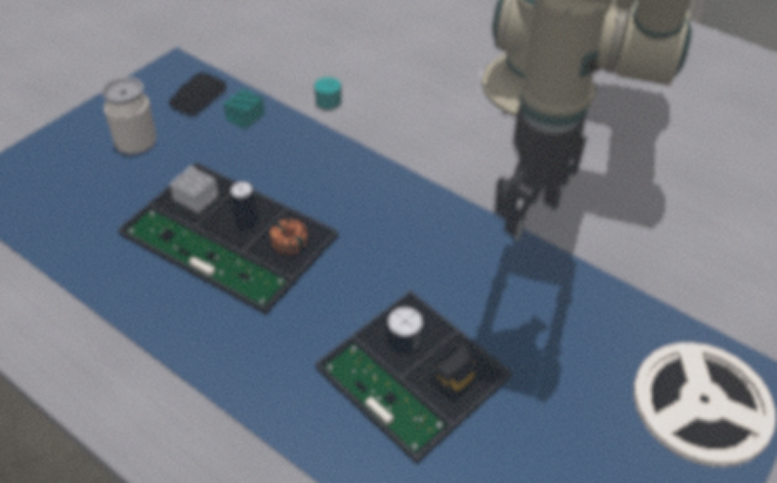

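The picture shows all five parts upright, one per pocket: sink (194,190), tall cap (243,205), choke (289,237), squat cap (405,325) and transformer (457,370). The bystanders and look-alikes haven't moved.

```bash
python3 -c "
from rig import *
print(sign_off())"
```

```text
the job is handed in; nothing more can be done
None
```

Both kits are made up and the job is handed in: all five parts stand upright, one per pocket in the right trays, and the reel, mouse, dispenser and turquoise look-alikes were left where they were (robot clock about 32 s of the 109 s allowed; sign-off gave no verdict).

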